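# Lock the bayonet battery cap on the solar-lamp box

## Robot

A 7-joint arm with a two-finger parallel gripper is mounted at the origin on the work surface. World frame = base frame: x ahead of the robot, y to its left, z up, the work surface at z = 0. Lengths are in m, angles in rad, forces in N, time in s.
With the tool pointing down it reaches from about 0.425 to 0.95 m from the base axis. Payload 16.7 kg.
Tool frame: the origin (TCP) lies between the finger pads; the fingertips stand 22 mm ahead of it and the grasp point (between the pads) lies 3 mm ahead of it (tips_ahead is the distance from the TCP to the fingertips, in m); z points along the fingers, y is the direction in which the jaws open and shut (so a half turn about z gives the same grasp; the last joint's range is limited). The gripper opens to 94 mm and grips with 3 to 60 N. Pads are 16 mm wide; open, the fingers measure 119 mm over their backs; the gripper's body (75 mm by 177 mm) begins 78 mm behind the grasp point.
Start: joints at [-1.478, 0.426, 0.074, 1.606, -0.034, 1.111, -0.067], TCP at [0.162, 0.655, 0.227] pointing down, gripper open.
Joint ranges: [-2.85, 2.85], [-0.5, 2.14], [-1.23, 1.37], [0.21, 2.46], [-1.02, 4.16], [0.16, 2.05], [-2.73, 2.73]. Speed limits (rad/s): [1.89, 1.89, 2.39, 2.39, 3.01, 3.01, 3.01].

## Interface

Orientations are given as [roll, pitch, yaw] about the fixed x, y, z axes, in that order (R = Rz(yaw) Ry(pitch) Rx(roll)).
In Python, from rig import observe, get_image, calibration, job_done, tips_ahead gives the robot as it stands. The module is installed in compiled form; this text tells all that it offers.
- The arm moves only by the shell command python3 -m crank 'ROWS'. ROWS is JSON, a list that holds one entry, the list of rows, each a list of 7 numbers: the turn, a rotation vector about the tool's x, y, z in rad, then the shift along the tool's x, y, z in m, then the finger opening in m, from 0 to 0.094. A call has 1 to 20 rows; each row is the pose to reach, as a shift and turn from the pose measured when the call began, along the tool's axes at that moment; what a row does not reach only later rows make up. A row lasts 1/10 s, in which the tool goes at most 50 mm and 8.59 degrees, less where a joint would pass 70% of its speed; a pose out of reach is approached as far as the arm can. A call with a gripper value outside its range is refused whole. The fingers move at their own pace and stop on an object; the grip force is fixed at half the most. Time passes only in rows, so rows that repeat a pose let the fingers close. It gives the time, the measured TCP pose, the force and the opening at its end, in the units of the state.
- observe(): the state, without advancing time (a new reading comes with each control period).
- get_image(name): name is "scene" or "side" or "wrist"; returns the picture (400x640x3 uint8, red, green, blue); there is no depth.
- calibration(name): a dict with "fov_y" (degrees; the focal length in pixels is half the picture's height over the tangent of half this angle, whatever the lens; pixels are square), "cx", "cy" (the principal point, pixels), "D" ([k1, k2, p1, p2, k3] as OpenCV has them; the pictures are not rectified), "R" (3x3) and "t" (3): a world point X has camera coordinates R X + t; the wrist camera has in their place "mount" (4x4, takes a point from camera to tool coordinates, whose origin is the TCP and whose axes are the flange's). Camera axes: x right, y down, z forward; pixel columns grow to the right and rows downward; lengths in m; the calibration is good to about 2 mm. A picture is of the moment at which its call begins: read the wrist's pose just before it. calibration takes no time and is no camera call.
- job_done(): hands the job in, once; it reports no verdict.
The state is a dict: "time_s": time; "q": joint angles; "joint_velocities": joint speeds; "tau": joint torques, N m; "eef_pos": TCP position; "tcp_rot": TCP orientation; "contact_force": force on the tool from outside, world axes, zero at the start; "wrist_torque": the same for the moment, N m; "finger_gap": opening from 0.0 (shut) to 1.0 (fully open).
Only numpy, scipy, OpenCV 4.12 (cv2) and the standard library are available. Lean on these libraries where they do the work, as an engineer would, in place of code of your own. Each camera call takes 0.05 s, during which the arm holds its last target. There are 200 camera calls.

## Task

On the larger of the two grey solar-lamp boxes, the black battery cap is standing up on its spring with its lugs only in the entry slots. Push the cap down against the spring, twist it clockwise (seen from above) about 50 degrees so its lugs pass under the neck's rim, and let it spring up into its notches so that it is locked; then let go. Keep off the smaller box, whose cap is already locked.

Things in the scene. Friction and masses are not known exactly. Their poses are not given: they have to be found in the camera images.
- cap: Loose black cap, 60 g, standing in the larger box's neck: drum 48 mm across, 30 high; on its top a grip bar 46 long, 14 wide, 26 high (upright sides); three lugs at its foot. Origin: centre of the drum's underside, bar top 56 mm above it. z up, x along the bar. At start 79 mm over the table, x within 4 degrees of the box's x; it cannot turn until pushed down 12 mm. Locked: origin 72 mm over the table.
- lamp_box: Larger grey box, 150 x 120 x 55 mm (x, y, z), screwed down, with a round aluminium neck 80 mm across in mid-top, rim 83 mm over the table. Origin: on the table under the neck's axis; z up. Pushed in, the cap turns clockwise from above, to a stop 60 degrees from the box's x; let go at 40 to 60 it springs up into notches centred at 50. 2 mm play round the drum.
- plunger (a joint): Spring plate inside the larger box's neck, on which the cap rests; m, 0 at the top (as at start), negative when pushed down, bottoms out at -0.020. Resists with 3 N at 0 and 300 N/m more, about 8 N at -0.016, a good depth for turning (lugs clear the rim below -0.012). With the cap locked it reads about -0.007.
- small_box: Bystander: smaller grey box, 105 x 95 x 35 mm, screwed down, with the same neck (rim 63 mm over the table) and the same cap, already locked: drum top 82 and bar top 108 mm over the table, bar turned 50 degrees clockwise from the box's x (its 105 mm length). Origin: on the table under its centre. Not to be touched.

How it is judged:
By the outcome, as a careful person would: the job done as asked, in the order asked, and still so for the second after the job is handed in, with the robot touching nothing.
It also fails if it takes over 35 s, if anything falls off the work surface, if the arm or the gripper's body presses on something with over 40 N, if the wrist force passes 120 N, or if a joint passes its speed limit or range.

## Working session

There is one attempt and no reset: what is moved stays moved. The work goes in short steps, Python scripts to look and compute and a shell command to move; the robot and the scene stay as the last step left them, time stands still between calls to the robot, and variables do not carry over. Pictures are saved under pics/ and viewed, about 8 in all and at most 12, crops included, and the job is handed in when it is done.

```bash
mkdir -p pics; python3 - <<'E'
from rig import *
import cv2,numpy as np
print({k:np.round(v,3).tolist() for k,v in observe().items()}, tips_ahead if not callable(tips_ahead) else tips_ahead())
for n in ("scene","side"):
    im=get_image(n); cv2.imwrite(f"pics/{n}0.png",im[:,:,::-1]); print(n,{k:np.round(v,4).tolist() for k,v in calibration(n).items()})
print(calibration("wrist"))
E
```

```text
{'time_s': 0.0, 'q': [-1.478, 0.427, 0.074, 1.607, -0.034, 1.111, -0.067], 'joint_velocities': [0.0, -0.001, -0.002, -0.002, -0.001, -0.001, 0.0], 'tau': [-0.001, -93.581, 3.666, -45.42, -0.049, 0.02, 0.0], 'eef_pos': [0.162, 0.655, 0.227], 'tcp_rot': [-3.14, 0.0, 2.899], 'contact_force': [-0.175, -0.032, -0.049], 'wrist_torque': [-0.002, -0.002, -0.015], 'finger_gap': 1.002} 0.022
scene {'fov_y': 43.1833, 'cx': 320.8884, 'cy': 197.4394, 'D': [0.0444, 0.0, 0.0, 0.0, 0.0], 'R': [[-0.1279, 0.9916, -0.0175], [0.7494, 0.0851, -0.6566], [-0.6496, -0.0971, -0.7541]], 't': [0.0513, -0.3451, 1.3204]}
side {'fov_y': 48.5186, 'cx': 314.9582, 'cy': 197.8374, 'D': [0.0005, 0.0, 0.0, 0.0, 0.0], 'R': [[-0.7477, -0.6639, 0.0179], [-0.459, 0.4971, -0.7363], [0.4799, -0.5587, -0.6764]], 't': [0.3783, 0.2884, 0.6358]}
{'fov_y': 65.952425862807, 'cx': 320.00450701236184, 'cy': 196.8933508366771, 'D': array([-0.05109375,  0.        ,  0.        ,  0.        ,  0.        ]), 'mount': array([[ 1.46877927e-04, -9.62496937e-01, -2.71292508e-01,
         7.85471759e-02],
       [ 9.99999858e-01,  2.80199975e-04, -4.52698497e-04,
         3.68284184e-04],
       [ 5.11737071e-04, -2.71292403e-01,  9.62496842e-01,
        -1.56489587e-01],
       [ 0.00000000e+00,  0.00000000e+00,  0.00000000e+00,
         1.00000000e+00]])}
```

View pics/scene0.png

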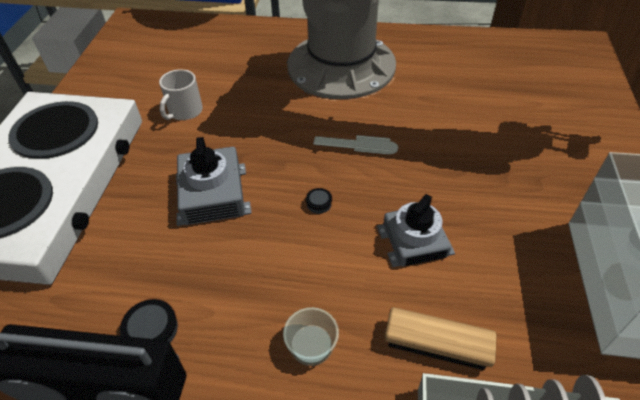

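View pics/side0.png

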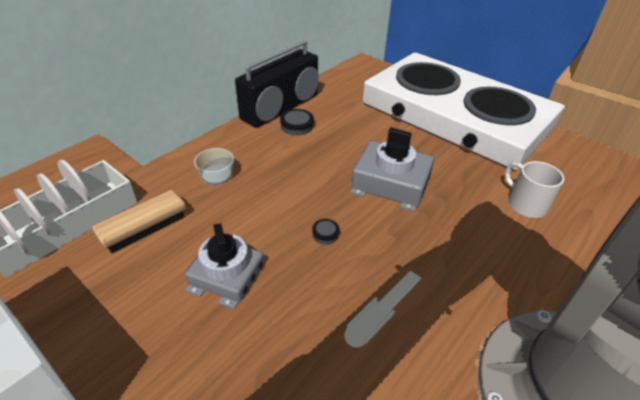

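The scene view shows the larger box with its neck at about (205,168) and the small box at about (418,222). In the side view the larger neck is at about (397,155). Next I cast rays for the neck centre and the box's top corners.

```bash
cat > h.py <<'E'
from rig import *
import cv2,numpy as np
from scipy.spatial.transform import Rotation as Ro
def cam(n,o=None):
    c=calibration(n); f=200/np.tan(np.radians(c['fov_y'])/2)
    K=np.array([[f,0,c['cx']],[0,f,c['cy']],[0,0,1]])
    if n=="wrist":
        o=o or observe(); T=np.eye(4); T[:3,:3]=Ro.from_euler('xyz',o['tcp_rot']).as_matrix(); T[:3,3]=o['eef_pos']
        T=T@np.array(c['mount']); return K,np.array(c['D']),T[:3,:3],T[:3,3]
    R=np.array(c['R']); return K,np.array(c['D']),R.T,-R.T@np.array(c['t'])
def cast(cm,px,z):
    K,D,R,p=cm; u=cv2.undistortPoints(np.array(px,float).reshape(-1,1,2),K,D).reshape(-1,2)
    d=np.c_[u,np.ones(len(u))]@R.T
    return p+d*((z-p[2])/d[:,2])[:,None]
E
python3 - <<'E'
from h import *
for n,neck,cor in (("scene",(204,168),[(178,153),(240,149),(243,200),(180,208)]),("side",(397,155),[(370,137),(433,155),(426,192),(354,183)])):
    c=cam(n); print(n,"neck",cast(c,[neck],.083).round(3)); P=cast(c,cor,.055)[:,:2]; print(P.round(3),P.mean(0).round(3))
    e=np.roll(P,-1,0)-P; print([(round(np.linalg.norm(v),3),round(np.degrees(np.arctan2(v[1],v[0]))%180)) for v in e])
print("small",cast(cam("scene"),[(418,222)],.063).round(3))
img=cv2.imread("pics/scene0.png")[130:230,160:260];img2=cv2.imread("pics/side0.png")[115:215,345:445]
cv2.imwrite("pics/c1.png",cv2.resize(np.hstack([img,img2]),(800,400),interpolation=cv2.INTER_CUBIC))
E
```

```text
scene neck [[ 0.483 -0.213  0.083]]
[[ 0.421 -0.29 ]
 [ 0.395 -0.167]
 [ 0.53  -0.129]
 [ 0.562 -0.241]] [ 0.477 -0.207]
[(np.float64(0.126), 102), (np.float64(0.14), 16), (np.float64(0.116), 106), (np.float64(0.15), 19)]
side neck [[ 0.464 -0.207  0.083]]
[[ 0.566 -0.255]
 [ 0.425 -0.294]
 [ 0.372 -0.178]
 [ 0.494 -0.103]] [ 0.464 -0.208]
[(np.float64(0.147), 15), (np.float64(0.127), 114), (np.float64(0.143), 32), (np.float64(0.169), 115)]
small [[0.552 0.194 0.063]]
```

View pics/c1.png

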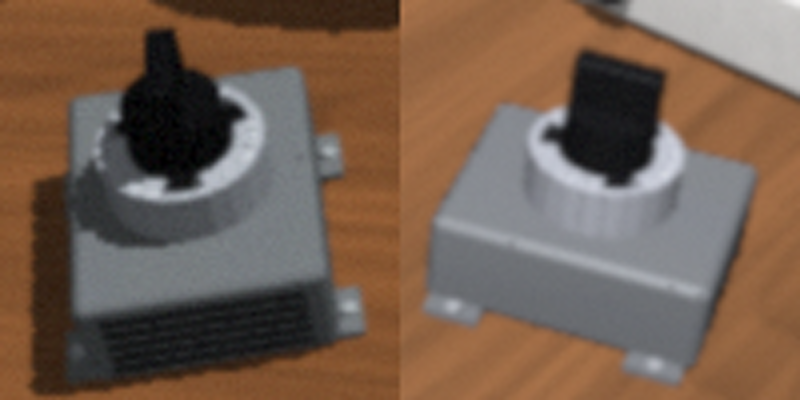

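```bash
python3 - <<'E'
from h import *
for n,neck,cor in (("scene",(205.7,164.5),[(178,155),(235,147.5),(242,199.5),(178.7,208.7)]),("side",(396.7,152.3),[(370,141),(433.7,157.5),(421,188.7),(354,170)])):
    c=cam(n); print(n,"neck",cast(c,[neck],.083).round(3)); P=cast(c,cor,.055)[:,:2]; print(P.mean(0).round(3))
    e=np.roll(P,-1,0)-P; print([(round(np.linalg.norm(v),3),round(np.degrees(np.arctan2(v[1],v[0]))%180)) for v in e])
E
python3 -m crank '[[[0,0,1.2,-0.39,-0.35,-0.05,0.094],[0,0,1.2,-0.39,-0.35,-0.05,0.094],[0,0,1.2,-0.39,-0.35,-0.05,0.094],[0,0,1.2,-0.39,-0.35,-0.05,0.094],[0,0,1.2,-0.39,-0.35,-0.05,0.094],[0,0,1.2,-0.39,-0.35,-0.05,0.094],[0,0,1.2,-0.39,-0.35,-0.05,0.094],[0,0,1.2,-0.39,-0.35,-0.05,0.094],[0,0,1.2,-0.39,-0.35,-0.05,0.094],[0,0,1.2,-0.39,-0.35,-0.05,0.094],[0,0,1.2,-0.39,-0.35,-0.05,0.094],[0,0,1.2,-0.39,-0.35,-0.05,0.094],[0,0,1.2,-0.39,-0.35,-0.05,0.094]]]'
```

```text
scene neck [[ 0.473 -0.212  0.083]]
[ 0.478 -0.21 ]
[(np.float64(0.115), 108), (np.float64(0.145), 19), (np.float64(0.116), 108), (np.float64(0.145), 18)]
side neck [[ 0.47  -0.214  0.083]]
[ 0.47  -0.212]
[(np.float64(0.145), 18), (np.float64(0.113), 108), (np.float64(0.142), 18), (np.float64(0.113), 109)]
time_s: 1.4
eef_pos: [0.4565, 0.2213, 0.2771]
tcp_rot: [-3.141, 0.001, 1.698]
contact_force: [0.3, 1.5, -1.0]
finger_gap: 1.001
```

```bash
python3 -m crank '[[[0,0,1.38,-0.433,-0.04,0.045,0.094],[0,0,1.38,-0.433,-0.04,0.045,0.094],[0,0,1.38,-0.433,-0.04,0.045,0.094],[0,0,1.38,-0.433,-0.04,0.045,0.094],[0,0,1.38,-0.433,-0.04,0.045,0.094],[0,0,1.38,-0.433,-0.04,0.045,0.094],[0,0,1.38,-0.433,-0.04,0.045,0.094],[0,0,1.38,-0.433,-0.04,0.045,0.094],[0,0,1.38,-0.433,-0.04,0.045,0.094],[0,0,1.38,-0.433,-0.04,0.045,0.094],[0,0,1.38,-0.433,-0.04,0.045,0.094],[0,0,1.38,-0.433,-0.04,0.045,0.094],[0,0,1.38,-0.433,-0.04,0.045,0.094],[0,0,1.38,-0.433,-0.04,0.045,0.094]]]'
python3 - <<'E'
from h import *
o=observe(); im=get_image("wrist")[:,:,::-1]; cv2.imwrite("pics/w1.png",im); print(o['q'],o['eef_pos'],o['tcp_rot'])
K,D,R,p=cam("wrist",o)
for z in (.083,.135):
    c=R.T@(np.array([.472,-.213,z])-p); print(z,(K@c/c[2])[:2])
E
```

```text
time_s: 2.8
eef_pos: [0.472, -0.2121, 0.2327]
tcp_rot: [3.141, 0.0, 0.321]
contact_force: [0.6, 1.0, 0.3]
finger_gap: 1.0
[-0.54149381  0.24035279  0.98993565  1.98893678 -0.23361028  1.03109091
 -0.69346553] [ 0.47200475 -0.21206438  0.23271443] [3.14122053e+00 2.24838869e-04 3.20687139e-01]
0.083 [320.7189053  190.82007993]
0.135 [320.89726501 206.04690905]
```

View pics/w1.png

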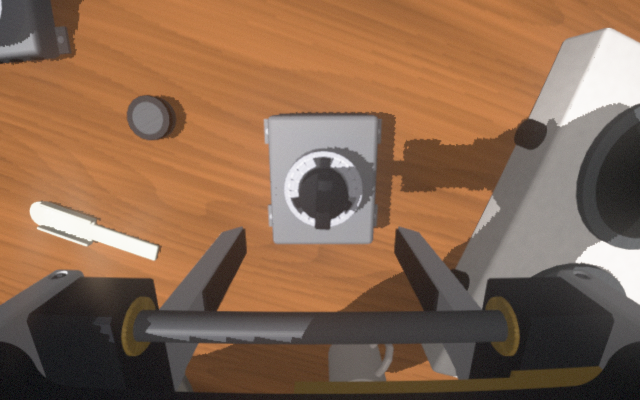

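Rim centre at about (324,189), predicted (321,191), so it is off by about 3 mm. The bar is too dark to read, so I'll view a brightened crop.

```bash
python3 - <<'E'
from h import *
im=cv2.imread("pics/w1.png")[105:255,255:395].astype(float)
g=np.clip(im*4-60,0,255).astype(np.uint8); s=lambda a:cv2.resize(a.astype(np.uint8),None,fx=2.8,fy=2.8,interpolation=cv2.INTER_CUBIC)
cv2.imwrite("pics/c2.png",np.hstack([s(im),s(g)]))
E
```

```text
(no output)
```

View pics/c2.png

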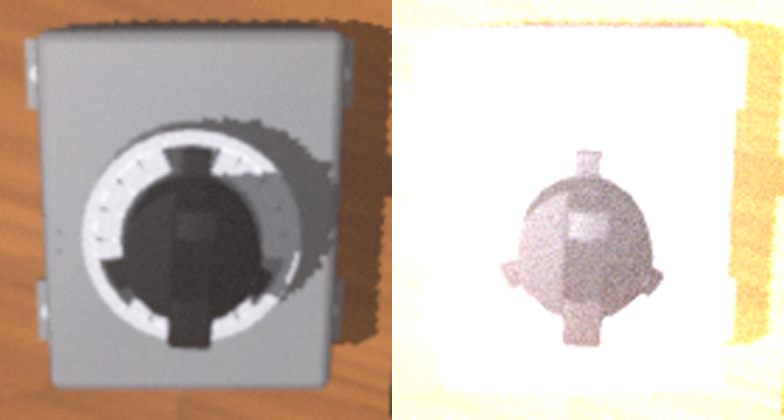

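```bash
python3 - <<'E'
from h import *
o=observe(); c=cam("wrist",o); R=Ro.from_euler('xyz',o['tcp_rot']).as_matrix()
for px,z in (((323.6,188.9),.083),((322.8,200),.135),((322.4,229),.135)):
    P=cast(c,[px],z)[0]; print(P.round(4),(R.T@(P-o['eef_pos'])).round(4))
E
```

```text
[ 0.4748 -0.2154  0.083 ] [0.0018 0.0038 0.1497]
[ 0.4776 -0.2131  0.135 ] [0.0052 0.0025 0.0977]
[ 0.4522 -0.2212  0.135 ] [-0.0215  0.0022  0.0977]
```

```bash
python3 -m crank '[[[0,0,0,0.002,0.003,0.03,0.07],[0,0,0,0.002,0.003,0.06,0.06],[0,0,0,0.002,0.003,0.08,0.05],[0,0,0,0.002,0.003,0.09,0.05],[0,0,0,0.002,0.003,0.097,0.05],[0,0,0,0.002,0.003,0.098,0.05],[0,0,0,0.002,0.003,0.098,0.05]]]'
python3 - <<'E'
from h import *
o=observe(); im=get_image("wrist")[:,:,::-1]; print(o['contact_force'],o['finger_gap'])
im2=get_image("side")[:,:,::-1][60:230,310:480]
a=cv2.resize(im2,(400,400),interpolation=cv2.INTER_CUBIC); b=im[:,120:520]
cv2.imwrite("pics/w2.png",np.hstack([a,np.clip(b.astype(float)*2,0,255).astype(np.uint8)]))
E
```

```text
time_s: 3.55
eef_pos: [0.4751, -0.2147, 0.1353]
tcp_rot: [3.141, -0.001, 0.32]
contact_force: [0.1, 0.8, 1.0]
finger_gap: 0.534
[0.107941   0.8270676  1.01736335] 0.5343732064304906
```

View pics/w2.png

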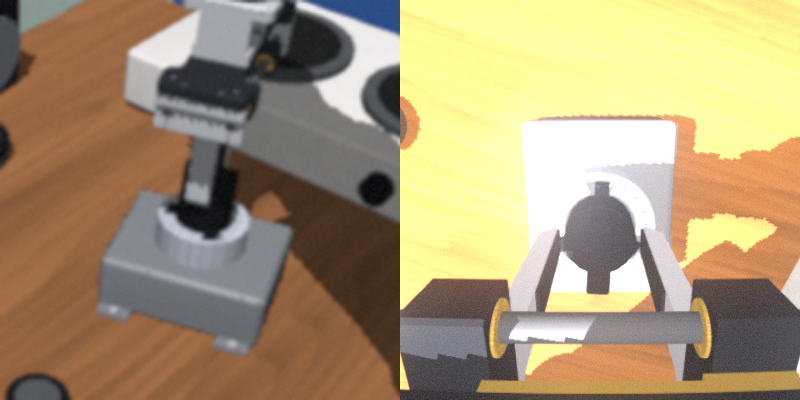

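The fingers straddle the bar, which is centred (crop x≈600, pads at about 552 and 648) and parallel to the pads. I'll close now.

```bash
python3 -m crank '[[[0,0,0,0,0,0,0.004],[0,0,0,0,0,0,0.004],[0,0,0,0,0,0,0.004],[0,0,0,0,0,0,0.004],[0,0,0,0,0,0,0.004],[0,0,0,0,0,0,0.004],[0,0,0,0,0,0,0.004],[0,0,0,0,0,0,0.004]]]'
```

```text
time_s: 4.45
eef_pos: [0.4752, -0.2147, 0.1355]
tcp_rot: [3.141, -0.001, 0.32]
contact_force: [0.3, 0.7, 1.8]
finger_gap: 0.145
```

```bash
python3 -m crank '[[[0,0,0,0,0,0.003,0.004],[0,0,0,0,0,0.006,0.004],[0,0,0,0,0,0.009,0.004],[0,0,0,0,0,0.012,0.004],[0,0,0,0,0,0.014,0.004],[0,0,0,0,0,0.016,0.004],[0,0,0,0,0,0.0165,0.004],[0,0,0,0,0,0.0165,0.004]]]'
```

```text
time_s: 5.25
eef_pos: [0.4753, -0.2148, 0.1188]
tcp_rot: [3.141, -0.001, 0.32]
contact_force: [-1.6, 0.3, 7.5]
finger_gap: 0.143
```

```bash
python3 -m crank '[[[0,0,0.07,0,0,0,0.004],[0,0,0.14,0,0,0,0.004],[0,0,0.21,0,0,0,0.004],[0,0,0.28,0,0,0,0.004],[0,0,0.35,0,0,0,0.004],[0,0,0.42,0,0,0,0.004]]]'
```

```text
time_s: 5.85
eef_pos: [0.4757, -0.2151, 0.119]
tcp_rot: [3.141, -0.002, -0.103]
contact_force: [0.3, -1.2, 7.0]
finger_gap: 0.147
```

```bash
python3 -m crank '[[[0,0,0.07,0,0,0,0.004],[0,0,0.14,0,0,0,0.004],[0,0,0.21,0,0,0,0.004],[0,0,0.28,0,0,0,0.004],[0,0,0.35,0,0,0,0.004],[0,0,0.42,0,0,0,0.004],[0,0,0.45,0,0,0,0.004],[0,0,0.45,0,0,0,0.004]]]'
python3 -c "
from rig import *
print(observe()['wrist_torque'],observe()['contact_force'])"
```

```text
time_s: 6.65
eef_pos: [0.476, -0.2155, 0.119]
tcp_rot: [3.141, -0.003, -0.554]
contact_force: [-1.2, 0.8, 7.4]
finger_gap: 0.148
[-0.05819867  0.25085387 -0.00113707] [-1.17993567  0.79835741  7.42305411]
```

```bash
python3 -m crank '[[[0,0,0,0,0,-0.002,0.004],[0,0,0,0,0,-0.004,0.004],[0,0,0,0,0,-0.006,0.004],[0,0,0,0,0,-0.008,0.004],[0,0,0,0,0,-0.009,0.004],[0,0,0,0,0,-0.009,0.004]]]'
python3 -c "
from rig import *
print(observe()['wrist_torque'],observe()['contact_force'])"
```

```text
time_s: 7.25
eef_pos: [0.476, -0.2155, 0.1279]
tcp_rot: [3.141, -0.003, -0.554]
contact_force: [-0.6, 0.8, 3.3]
finger_gap: 0.149
[0.10868836 0.36222344 0.04129596] [-0.62925145  0.75921942  3.31454136]
```

```bash
python3 -m crank '[[[0,0,0,0,0,0,0.03],[0,0,0,0,0,0,0.05],[0,0,0,0,0,0,0.05],[0,0,0,0,0,0,0.05],[0,0,0,0,0,-0.02,0.06],[0,0,0,0,0,-0.05,0.07],[0,0,0,0,0,-0.09,0.08],[0,0,0,0,0,-0.10,0.09],[0,0,0,0,0,-0.105,0.094],[0,0,0,0,0,-0.105,0.094]]]'
python3 - <<'E'
from h import *
o=observe(); im=get_image("wrist")[:,:,::-1]; s=get_image("side")[:,:,::-1][80:220,320:460]
print(o['eef_pos'],o['tcp_rot'])
cv2.imwrite("pics/f0.png",im);b=im[90:270,230:410]
cv2.imwrite("pics/f1.png",np.hstack([cv2.resize(s,(400,400),interpolation=cv2.INTER_CUBIC),cv2.resize(np.clip(b.astype(float)*1.8,0,255).astype(np.uint8),(400,400),interpolation=cv2.INTER_CUBIC)]))
E
```

```text
time_s: 8.25
eef_pos: [0.4759, -0.2149, 0.2326]
tcp_rot: [-3.142, -0.003, -0.553]
contact_force: [0.5, 0.1, -0.4]
finger_gap: 0.958
[ 0.47585173 -0.21487755  0.2326026 ] [-3.14158335e+00 -2.88631127e-03 -5.53460923e-01]
```

View pics/f1.png

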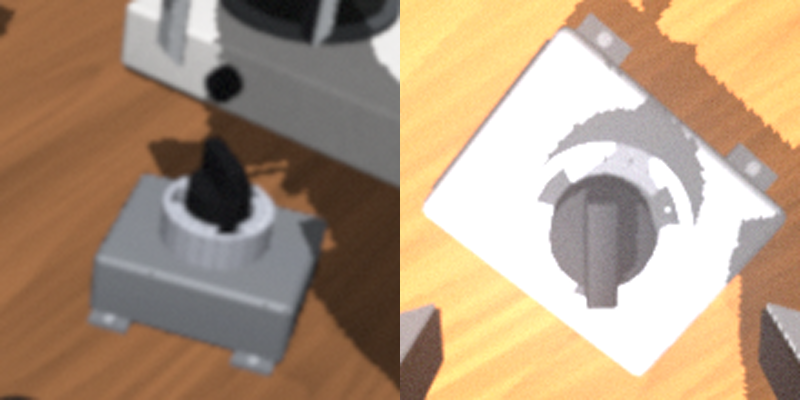

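The wrist view shows the bar at about 50° to the box, with the slots empty and the lugs out of sight under the rim. I'll check the cap height from where its dark topmost pixels sit in the two fixed views, against predictions for locked and merely pushed-in heights.

```bash
python3 - <<'E'
from h import *
C=np.array([.4748,-.2154])
def top(im,u,v0,v1,w=14):
    d=im[v0:v1,u-w:u+w].max(2)<55; r=np.where(d.any(1))[0][0]; return r+v0, (np.where(d[r])[0]+u-w).mean()
def pred(n,ang,zt):
    K,D,R,p=cam(n); a=np.radians(ang); e=np.array([np.cos(a),np.sin(a)]); q=np.array([-e[1],e[0]])
    P=np.array([[*(C+s*.023*e+t*.007*q),zt] for s in(1,-1) for t in(1,-1)])
    return cv2.projectPoints(P,cv2.Rodrigues(R.T)[0],-R.T@p,K,D)[0].reshape(-1,2)[:,1].min().round(1)
for n,u,v0,v1 in(("scene",204,125,175),("side",397,118,160)):
    a=cv2.imread(f"pics/{n}0.png"); b=get_image(n)[:,:,::-1]; cv2.imwrite(f"pics/{n}9.png",b)
    print(n,top(a,u,v0,v1),pred(n,18.3,.135),"| now",top(b,u,v0,v1),"locked",pred(n,-31.7,.128),"pushed",pred(n,-31.7,.122),"high",pred(n,-31.7,.135))
E
```

```text
scene (np.int64(138), np.float64(199.5)) 136.2 | now (np.int64(125), np.float64(215.0)) locked 139.6 pushed 142.0 high 136.8
side (np.int64(128), np.float64(391.5)) 125.8 | now (np.int64(128), np.float64(395.0)) locked 126.5 pushed 128.9 high 123.6
```

The side view agrees with locked: corrected top row 125.8, against 126.5 predicted for locked, 128.9 for pushed in and 123.6 for standing up. In the scene view the gripper is in the way. The arm is clear, so I'm handing in.

```bash
python3 -c "
from rig import *
print(observe()['time_s'],job_done())"
```

```text
the job is handed in; nothing more can be done
8.45 None
```

The cap on the larger box looks locked, and I handed the job in at 8.45 s of the 35 s allowed. I gripped its bar, pushed it down about 16.7 mm (about 7.5 N), and turned it 50° clockwise. Then I let it rise 9 mm, opened the fingers and backed off about 105 mm straight up. I kept clear of the smaller box, passing only well above it.

**Last checks:**
- **Angle:** the wrist view shows the bar at about 50° to the box, with the entry slots empty and the lugs out of sight under the rim.
- **Height:** the side view's bar-top row fits the locked height best. After correcting for the offset seen at the start it reads 125.8, against predictions of 126.5 for locked, 128.9 for pushed in and 123.6 for standing up. At about 2 mm per pixel this is only a coarse check.
- **Failed check:** the same height test in the scene view was unusable because the gripper hid the cap.
- **Contact:** the reported force was near zero at the end, so the robot was touching nothing.

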